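Fit the keyed cog on the load cell unit's drive hub

ROBOT

A 6-joint arm with a two-finger parallel gripper is mounted at the origin on the work surface. World frame = base frame: x ahead of the robot, y to its left, z up, the work surface at z = 0. Lengths are in mm, angles in rad, forces in N, time in s.
With the tool pointing down it reaches from about 275 to 1000 mm from the base axis. Payload 8.4 kg.
Tool frame: the origin (TCP) lies midway between the tips of the shut fingers; the grasp point (between the pads) lies 19 mm behind it; z points along the fingers, y is the line along which they close (so a half turn about z gives the same grasp; the last joint's range is limited). The gripper opens to 85 mm and grips with 20 to 120 N. Pads are 22 mm wide; open, the fingers measure 114 mm over their backs; the gripper's body (76 mm by 85 mm) begins 54 mm behind the grasp point. The pads swing forward as they close: fully open they stand 13 mm farther back than shut.
Start: joints at [-1.205, 0.353, 1.633, -0, 1.155, -0.002], TCP at [224.726, -583.203, 231.281] pointing down, gripper open.
Joint ranges: [-2.63, 2.63], [-0.92, 2.1], [0.06, 2.66], [-1.3, 4.44], [0, 2.69], [-3.02, 3.02]. Speed limits (rad/s): [2.22, 2.22, 2.79, 3.14, 3.14, 3.14].

INTERFACE

Orientations are given as [roll, pitch, yaw] about the fixed x, y, z axes, in that order (R = Rz(yaw) Ry(pitch) Rx(roll)).
In Python, from rig import r gives the robot as it stands.
- The arm moves only by the shell command python3 -m inch 'ROWS' [OPENING] [FORCE]. ROWS is JSON, a list that holds one entry, the list of rows, each a list of 6 numbers: the shift along the tool's x, y, z scaled (see below), then the turn, a rotation vector about the tool's x, y, z scaled (see below). In form: [[[tx, ty, tz, wx, wy, wz], ...]]. A call has 1 to 8 rows; each row is the pose to reach, as a shift and turn from the pose commanded when the call began, along the tool's axes at that moment, turning the shorter way round; what a row does not reach only later rows make up. The controller multiplies each number of a shift by 20 cm and each number of a turn by pi rad. A row lasts 1/12 s, in which the tool goes at most 41.7 mm and 7.16 degrees, less where a joint would pass 70% of its speed; a pose out of reach is approached as far as the arm can. A call with a number of a shift or a turn outside -1 to 1 is refused whole. A call with a gripper value outside its range is refused whole. OPENING is the gripper's target within -1 to 1 (fully open at 1, half-way at 0, shut at -1), set as the call begins (- or left out, the last holds). The fingers move at their own pace and stop on an object; FORCE is the grip in N (left out, the last holds). Time passes only in rows, so rows that repeat a pose let the fingers close. It gives the time, the measured TCP pose, the force, the opening and the grip force at its end, in the units of the state.
- r.sense(): the state, without advancing time (a new reading comes with each control period).
- r.grab_frame(name): name is "scene" or "top" or "wrist"; returns the picture (384x512x3 uint8, red, green, blue); there is no depth.
- r.camera_info(name): a dict with "K" (3x3 intrinsics, pixels), "rvec" (rotation vector, rad) and "tvec" (3), from world to camera coordinates, as OpenCV has them; the wrist camera has in their place "mount" (4x4, takes a point from camera to tool coordinates, whose origin is the TCP and whose axes are the flange's). Camera axes: x right, y down, z forward; pixel columns grow to the right and rows downward; lengths in mm; the calibration is good to about 2 mm. A picture is of the moment at which its call begins: read the wrist's pose just before it. camera_info takes no time and is no camera call.
- r.sign_off(): hands the job in; it is judged then, once.
The state is a dict: "clock": time; "qpos": joint angles; "qvel": joint speeds; "joint_efforts": joint torques, N m; "eef_pos": TCP position; "tcp_rot": TCP orientation; "contact_force": force on the tool from outside, world axes, zero at the start; "wrist_torque": the same for the moment, N m; "opening": opening from 0.0 (shut) to 1.0 (fully open); "grasp_force": force on a finger pad.
Only numpy, scipy, OpenCV 4.12 (cv2) and the standard library are available. Lean on these libraries where they do the work, as an engineer would, in place of code of your own. Each camera call takes 0.05 s, during which the arm holds its last target. There are 200 camera calls.

TASK

Fit the orange cog, the one with the keyway, onto the upright drive hub of the grey load cell unit: turn it so that the gap in its collar lines up with the yellow master spline, slide it down until it sits flat and fully home on the steel flange, and let go. Leave the plain titanium-grey cog and the teal carabiner where they lie.

Things in the scene. Friction and masses are not known exactly. Their poses are not given: they have to be found in the camera images.
- cog_center (a point): Orange cog, lying flat, 0.25 kg: disc 106 mm wide, 12 thick, with a collar up to 48 mm total height, 50 mm wide; grip its two 24 mm long flats facing +y and -y, 50 mm apart. Bore 38 mm. Keyway towards own +x: 75 degree gap in the collar wall and 45 degree wedge cut in the disc, out to 36 mm from the axis. Point: on the axis, half-way up, 24 mm above the underside; z up.
- hub_seat (a point): Point on the hub axis at the flange's top face (56 mm above bench) where the cog's underside sits; z up. Hub 26 mm wide, 38 high, tapered tip. Yellow spline 8 mm wide, 28 high, points to +x, out to 28 mm; cog's +x must match within 10 degrees, 5 mm. Fixed grey unit 160 x 240 mm (x, y), top 6 mm below point; black button 60 mm wide, 115 mm off along -y, 14 mm above point.
- idler_center (a point): The plain titanium-grey cog, same outer sizes as the orange one but with a closed round bore and no keyway; not to be used. The point is on its axis, half-way up (24 mm above the underside).
- carabiner_center (a point): A teal carabiner lying flat on the bench, about 117 mm long in its x, 65 mm wide and 11 mm thick, to be left alone. The point is its middle, half-way up.

How it is judged (in metres and radians):
At the end, for the whole second after the job is handed in: The orange cog is on the hub: its axis within 12 mm of the hub's, its underside within 5 mm of the flange's face, flat within 6 degrees, its keyway over the master spline (within 25 degrees), at rest and released (horizontal distance between cog_center and hub_seat below 0.012 m and z of cog_center in the frame of hub_seat between 0.019 and 0.029 m and angle between cog_center's own z axis and vertical below 0.1 rad and angle between the x axis of cog_center and the x axis of hub_seat, either way round below 0.45 rad and linear speed of cog below 0.02 m/s); the robot touches nothing.
It fails at once if the plain grey cog is moved more than 20 mm (distance of idler_center from where it was at the start of the episode above 0.02 m).
It fails at once if the carabiner is moved more than 20 mm (distance of carabiner_center from where it was at the start of the episode above 0.02 m).
It also fails if it takes over 35 s, if anything falls off the work surface, if the arm or the gripper's body presses on something with over 40 N, if the wrist force passes 120 N, or if a joint passes its speed limit or range.

## Working session

There is one attempt and no reset: what is moved stays moved. The work goes in short steps, Python scripts to look and compute and a shell command to move; the robot and the scene stay as the last step left them, time stands still between calls to the robot, and variables do not carry over. Pictures are saved under pics/ and viewed, at most 10 in all, crops included, and the job is handed in when it is done.

```bash
mkdir -p pics; cat > h.py <<'E'
import numpy as np,cv2
from rig import r
from scipy.spatial.transform import Rotation as Ro
def snap(n):
    s=r.sense(); im=np.array(r.grab_frame(n)); return s,im
def cam(n,s=None):
    c=r.camera_info(n);K=np.array(c["K"])
    if n=="wrist":
        T=np.eye(4);T[:3,:3]=Ro.from_euler('xyz',s["tcp_rot"]).as_matrix();T[:3,3]=s["eef_pos"]
        M=T@np.array(c["mount"]);return K,M[:3,:3],M[:3,3]
    R=cv2.Rodrigues(np.array(c["rvec"],float))[0];return K,R.T,-R.T@np.array(c["tvec"],float).ravel()
def ray(C,uv,z):
    K,R,o=C;d=R@np.linalg.inv(K)@np.array([uv[0],uv[1],1.]);return o+d*(z-o[2])/d[2]
def proj(C,p):
    K,R,o=C;q=K@(R.T@(np.array(p)-o));return q[:2]/q[2]
def save(im,f): cv2.imwrite('pics/'+f,im[:,:,::-1])
E
python3 - <<'E'
from h import *
a=[]
for n in("top","scene"):
    s,im=snap(n);a.append(im);save(im,n+'0.png');np.save(n+'0.npy',im);print(n,cam(n)[2])
print(r.sense())
E
```

```text
top [464.53984646  83.76314383 749.58820802]
scene [ 884.79387098 -420.46791729  616.92276277]
{'clock': 0.1, 'qpos': array([-1.20542307e+00,  3.53526327e-01,  1.63403962e+00,  2.67805720e-05,
        1.15522812e+00, -2.36469375e-03]), 'qvel': array([-3.99457703e-04, -1.21136600e-03, -2.16050249e-03,  5.04261436e-05,
       -1.14259523e-03, -2.42705294e-03]), 'joint_efforts': array([-1.12307216e-04, -6.06356978e+01, -3.42818892e+01,  9.14506700e-05,
        3.83118328e-03,  1.07836368e-05]), 'eef_pos': array([ 224.56870559, -582.8095088 ,  230.67821422]), 'tcp_rot': array([-3.14039130e+00, -2.73290870e-05,  3.67727103e-01]), 'contact_force': array([-0.74137045,  0.16278905, -0.27899486]), 'wrist_torque': array([ 0.03142005,  0.04066285, -0.03001374]), 'grasp_force': 0.0, 'opening': 0.997454267567592}
```

View pics/top0.png

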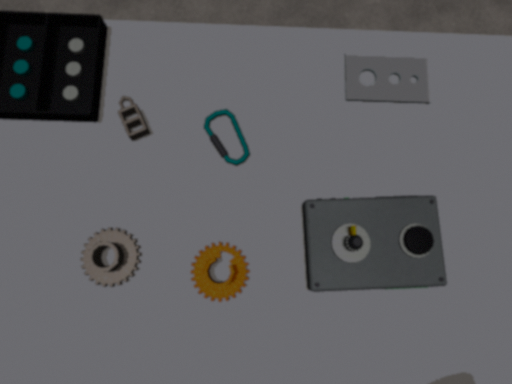

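View pics/scene0.png

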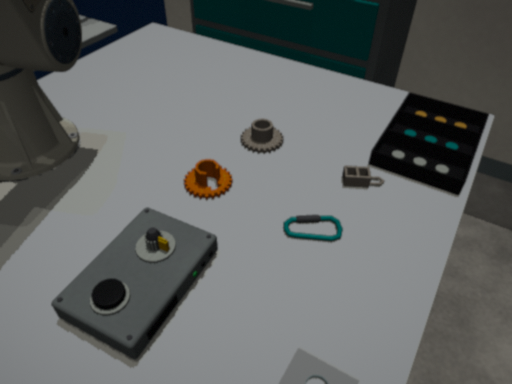

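The top view shows the orange cog at about (220,271) with its keyway up and right at about (229,256). The flange is at (351,243), with the yellow spline pointing up at (352,230). The idler is at (110,257) and the carabiner at (227,137). The scene view shows the same layout.

```bash
python3 - <<'E'
from h import *
im=np.load('top0.npy');C=cam('top')
h=cv2.cvtColor(im,cv2.COLOR_RGB2HSV)
m=cv2.inRange(h,(8,150,60),(22,255,255));m[:, :180]=0;m[:,300:]=0
cs,_=cv2.findContours(m,cv2.RETR_EXTERNAL,cv2.CHAIN_APPROX_NONE);c=max(cs,key=cv2.contourArea)
(u,v),R=cv2.minEnclosingCircle(c);p=ray(C,(u,v),10);e=ray(C,(u+R,v),10);print('cog',u,v,R,p,np.linalg.norm(p-e))
# fill angular profile of orange at 30..34mm, on disc top
for rad in (22,29,33):
  hit=[]
  for a in range(0,360,5):
    z=12 if rad>26 else 48
    q=proj(C,[p[0]+rad*np.cos(np.radians(a)),p[1]+rad*np.sin(np.radians(a)),z]);x,y=np.round(q).astype(int)
    if not m[y,x]:hit.append(a)
  print(rad,hit)
w=cv2.inRange(h,(0,0,125),(179,60,255));k=np.zeros_like(w);k[218:268,325:378]=255;w&=k
cs,_=cv2.findContours(w,cv2.RETR_EXTERNAL,cv2.CHAIN_APPROX_NONE);c=max(cs,key=cv2.contourArea)
(u,v),R=cv2.minEnclosingCircle(c);p=ray(C,(u,v),56);print('fl',u,v,R,p,np.linalg.norm(ray(C,(u+R,v),56)-p))
y=cv2.inRange(h,(23,150,60),(35,255,255))&k;mm=cv2.moments(y,True);q=(mm['m10']/mm['m00'],mm['m01']/mm['m00']);P=ray(C,q,84);print('spl',q,P,P-p)
b=cv2.inRange(h,(0,0,0),(179,255,35));b[:,:395]=0;b[:215]=0;b[265:]=0;b[:,440:]=0
cs,_=cv2.findContours(b,cv2.RETR_EXTERNAL,cv2.CHAIN_APPROX_NONE);c=max(cs,key=cv2.contourArea)
(u,v),R=cv2.minEnclosingCircle(c);B=ray(C,(u,v),70);print('btn',u,v,R,B,B-p)
d=B-p;print('yaw',np.degrees(np.arctan2(d[0],-d[1])),np.linalg.norm(d[:2]))
E
```

```text
cog 219.69491577148438 271.322021484375 28.72780418395996 [449.89595213 120.40937839  10.        ] 51.748277367257025
22 [0, 5, 10, 300, 305, 310, 315, 320, 325, 330, 335, 340, 345, 350, 355]
29 [0, 320, 325, 330, 335, 340, 345, 350, 355]
33 [0, 315, 320, 325, 330, 335, 340, 345, 350, 355]Traceback (most recent call last):
  File "<stdin>", line 16, in <module>
ValueError: max() iterable argument is empty
```

```bash
python3 - <<'E'
from h import *
im=np.load('top0.npy');C=cam('top')
h=cv2.cvtColor(im,cv2.COLOR_RGB2HSV)
k=np.zeros(im.shape[:2],np.uint8);k[218:268,325:378]=255
print(h[250,340],h[243,328],h[230,352])
w=cv2.inRange(h,(0,0,int((int(h[250,340,2])+int(h[243,328,2]))/2)),(179,255,255))&k
cs,_=cv2.findContours(w,cv2.RETR_EXTERNAL,cv2.CHAIN_APPROX_NONE);c=max(cs,key=cv2.contourArea)
(u,v),R=cv2.minEnclosingCircle(c);p=ray(C,(u,v),56);print('fl',u,v,R,p,np.linalg.norm(ray(C,(u+R,v),56)-p))
y=cv2.inRange(h,(23,120,60),(38,255,255))&k;mm=cv2.moments(y,True);q=(mm['m10']/mm['m00'],mm['m01']/mm['m00']);P=ray(C,q,80);print('spl',q,mm['m00'],P-p)
b=cv2.inRange(h,(0,0,0),(179,255,30));b[:,:400]=0;b[:220]=0;b[260:]=0;b[:,438:]=0
cs,_=cv2.findContours(b,cv2.RETR_EXTERNAL,cv2.CHAIN_APPROX_NONE);c=max(cs,key=cv2.contourArea)
(u,v),R=cv2.minEnclosingCircle(c);B=ray(C,(u,v),70);d=B-p;print('btn',u,v,R,B)
print('yaw',np.degrees(np.arctan2(d[0],-d[1])),np.linalg.norm(d[:2]))
E
```

```text
[  0   0 107] [90 11 70] [ 26 255  83]
fl 351.2102355957031 242.4204559326172 19.781410217285156 [ 504.88397511 -106.95304031   56.        ] 34.58540246868949
spl (352.9767441860465, 229.88372093023256) 43.0 [19.59937893  3.14490759 24.        ]
btn 418.18182373046875 239.77272033691406 14.450425148010254 [ 511.44018694 -218.49396329   70.        ]
yaw 3.3638914436008336 111.73343909490593
```

Estimates: cog at (450,120) with yaw about -23°, hub at (505,-107) with yaw about +3°. The sizes check out: disc radius 52 mm, button distance 112 mm. I'm moving above the cog for a close look.

```bash
A='0.77,-0.958,0,0,0,0'
python3 -m inch '[[[0.39,-0.48,0,0,0,0],[0.77,-0.96,0,0,0,0],[0.77,-0.96,0,0,0,0],[0.77,-0.96,0,0,0,0],[0.77,-0.96,0,0,0,0],[0.77,-0.96,0,0,0,0],[0.77,-0.96,0,0,0,0],[0.77,-0.96,0,0,0,0]]]' 1
python3 -m inch '[[[0.77,-0.96,0,0,0,0],[0.77,-0.96,0,0,0,0],[0.77,-0.96,0,0,0,0],[0.77,-0.96,0,0,0,0],[0.77,-0.96,0,0,0,0],[0.77,-0.96,0,0,0,0],[0.77,-0.96,0,0,0,0],[0.77,-0.96,0,0,0,0]]]' 1
python3 -m inch '[[[0.77,-0.96,0,0,0,0.242],[0.77,-0.96,0,0,0,0.242],[0.77,-0.96,0,0,0,0.242],[0.77,-0.96,0,0,0,0.242],[0.77,-0.96,0,0,0,0.242],[0.77,-0.96,0,0,0,0.242],[0.77,-0.96,0,0,0,0.242],[0.77,-0.96,0,0,0,0.242]]]' 1
python3 - <<'E'
from h import *
s,im=snap('wrist');save(im,'w1.png');np.save('w1.npy',im);print(s['eef_pos'],s['tcp_rot'],s['qpos'],s['clock'])
print(proj(cam('wrist',s),[450,120.4,12]),cam('wrist',s)[2])
E
```

```text
clock: 0.77
eef_pos: [299.8, -347.1, 231.4]
tcp_rot: [3.142, -0.0, 0.371]
contact_force: [-0.3, -1.0, 0.4]
opening: 1.001
grasp_force: 0.0
clock: 1.43
eef_pos: [375.0, -113.3, 231.4]
tcp_rot: [3.141, -0.0, 0.372]
contact_force: [0.9, -0.5, 0.2]
opening: 1.002
grasp_force: 0.0
clock: 2.1
eef_pos: [451.7, 122.8, 231.4]
tcp_rot: [-3.139, -0.001, -0.401]
contact_force: [-0.7, -0.4, -0.1]
opening: 0.998
grasp_force: 0.0
[451.69998019 122.84195993 231.41859707] [-3.13947991e+00 -1.22002035e-03 -4.00583578e-01] [2.61657880e-01 1.04346426e-01 1.95803076e+00 1.04026724e-03
 1.07695447e+00 2.23254443e+00] 2.1
[256.86002945 164.05261378] [517.49882881  94.92787298 373.74463344]
```

View pics/w1.png

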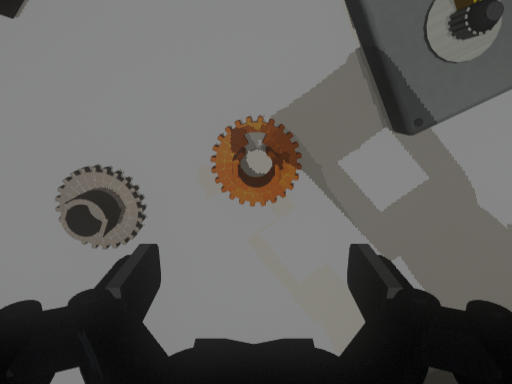

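The wrist view shows the orange cog at (256,161), its keyway pointing almost straight up, so the tool yaw nearly matches. The hub and spline are at the top right.

```bash
cat > meas.py <<'E'
from h import *
def cog(im,s,guess):
    C=cam('wrist',s);h=cv2.cvtColor(im,cv2.COLOR_RGB2HSV)
    m=cv2.inRange(h,(3,130,30),(24,255,255))
    cs,_=cv2.findContours(m,cv2.RETR_EXTERNAL,cv2.CHAIN_APPROX_NONE);c=max(cs,key=cv2.contourArea)
    (u,v),R=cv2.minEnclosingCircle(c);p=ray(C,(u,v),10);print('cog',u,v,R,p,np.linalg.norm(p-ray(C,(u+R,v),10)))
    for rad,z in((22,48),(29,12),(33,12)):
        a=np.arange(0,360,1);hit=[]
        for t in a:
            x,y=np.round(proj(C,[p[0]+rad*np.cos(np.radians(t)),p[1]+rad*np.sin(np.radians(t)),z])).astype(int)
            if not m[y,x]:hit.append((t+180)%360-180)
        print(rad,len(hit),np.min(hit) if hit else 0,np.median(hit) if hit else 0,np.max(hit) if hit else 0)
    return p
if __name__=='__main__':
    s,_=r.sense(),0
    cog(np.load('w1.npy'),s,None)
    s['eef_pos'],s['tcp_rot']
E
python3 meas.py
```

```text
cog 255.85293579101562 161.0 45.08197021484375 [452.36485023 118.50768187  10.        ] 52.281038884543456
22 63 -48 -17.0 16
29 48 -42 -18.5 165
33 46 -43 -20.5 2
```

```bash
python3 -m inch '[[[0.0075,0.0175,0.1,0,0,-0.019],[0.0075,0.0175,0.28,0,0,-0.019],[0.0075,0.0175,0.46,0,0,-0.019],[0.0075,0.0175,0.64,0,0,-0.019],[0.0075,0.0175,0.8,0,0,-0.019],[0.0075,0.0175,0.9,0,0,-0.019],[0.0075,0.0175,0.9,0,0,-0.019]]]' 1
python3 -m inch '[[[0,0,0.06,0,0,0],[0,0,0.12,0,0,0],[0,0,0.16,0,0,0],[0,0,0.182,0,0,0],[0,0,0.182,0,0,0],[0,0,0.182,0,0,0]]]' 1
```

```text
clock: 2.73
eef_pos: [446.5, 113.6, 47.6]
tcp_rot: [3.137, 0.006, -0.334]
contact_force: [-1.5, -0.1, 0.9]
opening: 0.999
grasp_force: 0.0
clock: 3.23
eef_pos: [449.2, 116.2, 15.4]
tcp_rot: [-3.141, -0.0, -0.333]
contact_force: [-0.5, 0.3, -0.2]
opening: 0.998
grasp_force: 0.0
```

```bash
python3 -m inch '[[[0.008,-0.015,0.003,0,0,0],[0.008,-0.015,0.003,0,0,0],[0.008,-0.015,0.003,0,0,0]]]' 1
python3 -m inch '[[[0,0,0,0,0,0],[0,0,0,0,0,0],[0,0,0,0,0,0],[0,0,0,0,0,0],[0,0,0,0,0,0],[0,0,0,0,0,0],[0,0,0,0,0,0],[0,0,0,0,0,0]]]' -1 50
python3 - <<'E'
from h import *
s,im=snap('wrist');save(im,'w2.png');print(s['eef_pos'],s['tcp_rot'],s['contact_force'],s['opening'],s['grasp_force'])
E
```

```text
clock: 3.48
eef_pos: [451.8, 119.2, 14.8]
tcp_rot: [-3.141, -0.001, -0.332]
contact_force: [0.2, 0.4, -0.4]
opening: 1.005
grasp_force: 0.0
clock: 4.15
eef_pos: [451.4, 119.0, 14.7]
tcp_rot: [-3.141, -0.0, -0.333]
contact_force: [-1.7, 1.5, 6.6]
opening: 0.574
grasp_force: 51.7
[451.41851941 119.03445746  14.65319729] [-3.14131671e+00 -2.66427607e-04 -3.32875488e-01] [-1.72409729  1.45688545  6.60816976] 0.5743035322728315 51.74301087856293
```

View pics/w2.png

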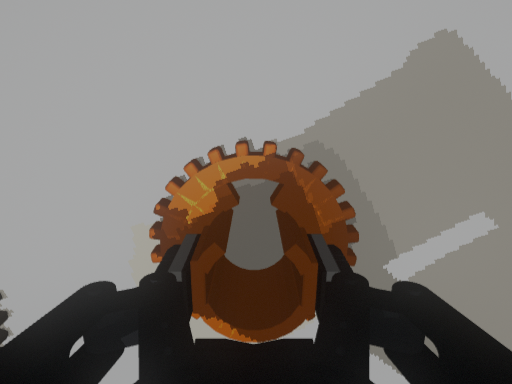

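The grip is on the flats. The keyway points straight up in the image (x≈255) and the cog disc is centred near (254,242). Next I'll measure the cog centre in the tool frame.

```bash
python3 - <<'E'
from h import *
from meas import cog
s=r.sense();im=cv2.imread('pics/w2.png')[:,:,::-1];p=cog(im,s,None);d=p-s['eef_pos'];y=s['tcp_rot'][2]
print('tool off',d[0]*np.cos(y)+d[1]*np.sin(y),d[0]*np.sin(y)-d[1]*np.cos(y), 'tcp proj',proj(cam('wrist',s),[*s['eef_pos'][:2],12]))
E
python3 -m inch '[[[0,0,-0.05,0,0,0],[0,0,-0.15,0,0,0],[0,0,-0.3,0,0,0],[0,0,-0.45,0,0,0],[0,0,-0.6,0,0,0],[0,0,-0.7,0,0,0],[0,0,-0.75,0,0,0],[0,0,-0.75,0,0,0]]]' -1 70
```

```text
cog 253.51576232910156 237.7942657470703 104.55320739746094 [455.75960227 117.89321334  10.        ] 52.62056580371662
22 51 -45 -20.0 5
29 66 -114 -20.5 76
33 47 -126 20.0 88
tool off 4.479428452994236 -0.3318489916534062 tcp proj [254.1806174  247.68446884]
clock: 4.87
eef_pos: [452.3, 119.2, 166.4]
tcp_rot: [-3.14, -0.003, -0.333]
contact_force: [1.4, 0.8, -3.0]
opening: 0.575
grasp_force: 74.0
```

```bash
python3 -m inch '[[[0.03,0.1,0,0,0,-0.03],[0.06,0.28,0,0,0,-0.06],[0.09,0.46,0,0,0,-0.09],[0.12,0.64,0,0,0,-0.122],[0.14,0.8,0,0,0,-0.122],[0.148,0.92,0,0,0,-0.122],[0.148,0.95,0,0,0,-0.122],[0.148,0.95,0,0,0,-0.122]]]'
python3 -m inch '[[[0,0.1,0,0,0,0],[0,0.15,0,0,0,0],[0,0.15,0,0,0,0],[0,0.15,0,0,0,0],[0,0.15,0,0,0,0]]]'
python3 - <<'E'
from h import *
s,im=snap('wrist');save(im,'w3.png');C=cam('wrist',s);print(s['eef_pos'],s['tcp_rot'],proj(C,[505,-107,56]),proj(C,[505,-107,94]))
E
```

```text
clock: 5.53
eef_pos: [415.6, -71.5, 162.9]
tcp_rot: [-3.141, 0.003, 0.048]
contact_force: [-0.1, 0.5, -2.8]
opening: 0.577
grasp_force: 74.4
clock: 5.95
eef_pos: [418.5, -99.5, 163.9]
tcp_rot: [-3.141, 0.001, 0.051]
contact_force: [-0.0, 0.2, -2.1]
opening: 0.576
grasp_force: 74.3
[418.54989351 -99.47957745 163.92901621] [-3.14101110e+00  7.19442598e-04  5.05514990e-02] [269.626877    78.74322228] [272.4896415   75.11190209]
```

View pics/w3.png

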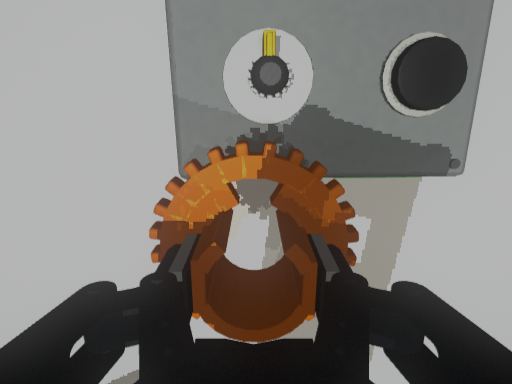

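The wrist view shows the flange centre at about (268,76), the hub tip at (270,73) and the yellow spline at (269,43), almost straight up. The cog keyway also points up.

```bash
python3 - <<'E'
from h import *
s=r.sense();C=cam('wrist',s);im=cv2.imread('pics/w3.png')[:,:,::-1];h=cv2.cvtColor(im,cv2.COLOR_RGB2HSV)
w=cv2.inRange(h,(0,0,140),(179,60,255));k=np.zeros_like(w);k[20:132,215:322]=255;w=(w&k)
cs,_=cv2.findContours(w,cv2.RETR_EXTERNAL,cv2.CHAIN_APPROX_NONE);c=cv2.convexHull(max(cs,key=cv2.contourArea))
(u,v),(a,b),_=cv2.fitEllipse(c);f=ray(C,(u,v),56);print('flange',u,v,a,b,f)
y=cv2.inRange(h,(23,120,50),(38,255,255))&k;q=np.argwhere(y)[:,::-1].astype(np.float32);print('spl px',q.min(0),q.max(0),q.mean(0),cv2.fitLine(q,2,0,.01,.01).ravel())
P=ray(C,q.mean(0),84);t=ray(C,(270,73.5),94);print(P,t)
print('yaw',np.degrees(np.arctan2(*(P-f)[[1,0]])),np.degrees(np.arctan2(*(P-t)[[1,0]])))
# cog centre
m=cv2.inRange(h,(3,130,30),(22,255,255));m[:135]=0
cs,_=cv2.findContours(m,cv2.RETR_EXTERNAL,cv2.CHAIN_APPROX_NONE);(u,v),R=cv2.minEnclosingCircle(max(cs,key=cv2.contourArea))
g=ray(C,(u,v),s['eef_pos'][2]-14.5+10);print('cog',u,v,R,g)
hub=(f+t)/2;d=hub-g;ps=s['tcp_rot'][2];print('hub',hub,'shift x,y mm',d[0]*np.cos(ps)+d[1]*np.sin(ps),d[0]*np.sin(ps)-d[1]*np.cos(ps))
E
```

```text
flange 267.6479187011719 75.29602813720703 89.98002624511719 96.16722106933594 [ 507.40061898 -105.32042373   56.        ]
spl px [264.  30.] [275.  55.] [269.12927   42.490494] [ 2.0663535e-02 -9.9978650e-01  2.6912927e+02  4.2490494e+01]
[ 525.30456655 -103.98458149   84.        ] [ 505.93042487 -105.31374563   94.        ]
yaw 4.267023684675304 3.9246307740215216
cog 253.7760772705078 238.67486572265625 104.22620391845703 [422.70360034 -99.34064798 159.53731389]
hub [ 506.66552193 -105.31708468   75.        ] shift x,y mm 83.54851406733104 10.24538286510682
```

```bash
python3 -m inch '[[[0.08,0.01,0,0,0,0],[0.2,0.025,0,0,0,0],[0.32,0.04,0,0,0,0],[0.39,0.053,0,0,0,0],[0.415,0.053,0,0,0,0],[0.415,0.053,0.08,0,0,0],[0.415,0.053,0.16,0,0,0],[0.415,0.053,0.23,0,0,0]]]'
python3 -m inch '[[[0,0,0,0,0,0],[0,0,0,0,0,0],[0,0,0,0,0,0]]]'
python3 - <<'E'
from h import *
s,im=snap('wrist');save(im,'w4.png');np.save('w4.npy',im);C=cam('wrist',s)
print(s['eef_pos'],s['tcp_rot'],s['contact_force'])
ps=s['tcp_rot'][2];g=s['eef_pos']+np.array([np.cos(ps),np.sin(ps),0])*4.2;print('cog at',g,proj(C,[506.4,-105.7,94]))
E
```

```text
clock: 6.67
eef_pos: [501.3, -105.8, 117.4]
tcp_rot: [-3.141, 0.001, 0.051]
contact_force: [-0.3, 0.0, -3.1]
opening: 0.578
grasp_force: 74.4
clock: 6.92
eef_pos: [502.2, -106.4, 118.9]
tcp_rot: [-3.142, -0.0, 0.051]
contact_force: [0.1, -0.0, -2.8]
opening: 0.574
grasp_force: 74.1
[ 502.15362587 -106.41692704  118.88993743] [-3.14158543e+00 -2.38264143e-04  5.07780105e-02] [ 0.14561853 -0.04454662 -2.7752452 ]
cog at [ 506.34821238 -106.20375103  118.88993743] [252.69259953 223.16775293]
```

View pics/w4.png

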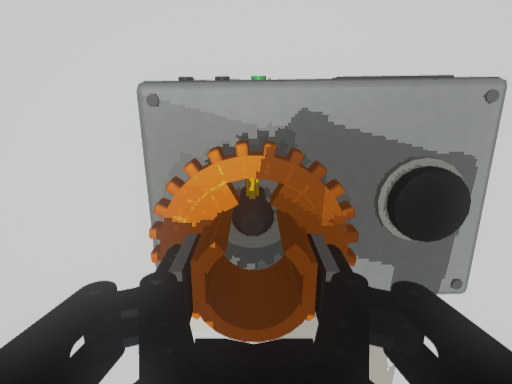

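The hub tip at (253,215) shows inside the bore, with the spline at (253,187) inside the keyway gap. The hub is about 2–3 mm further along +x than assumed, so I'll correct by 2 mm and go down.

```bash
python3 -m inch '[[[0.01,0,0.02,0,0,0],[0.01,0,0.05,0,0,0],[0.01,0,0.08,0,0,0],[0.01,0,0.11,0,0,0],[0.01,0,0.14,0,0,0],[0.01,0,0.17,0,0,0],[0.01,0,0.19,0,0,0],[0.01,0,0.2,0,0,0]]]'
```

```text
clock: 7.63
eef_pos: [503.6, -106.5, 77.3]
tcp_rot: [-3.141, 0.001, 0.05]
contact_force: [0.7, 0.1, -3.0]
opening: 0.574
grasp_force: 74.1
```

```bash
python3 -m inch '[[[0,0,0.008,0,0,0],[0,0,0.016,0,0,0],[0,0,0.024,0,0,0],[0,0,0.032,0,0,0],[0,0,0.037,0,0,0],[0,0,0.037,0,0,0]]]'
```

```text
clock: 8.13
eef_pos: [504.2, -106.6, 70.9]
tcp_rot: [3.142, -0.0, 0.05]
contact_force: [-0.5, -0.5, -1.9]
opening: 0.579
grasp_force: 74.5
```

```bash
python3 -m inch '[[[0,0,0.004,0,0,0],[0,0,0.006,0,0,0],[0,0,0.006,0,0,0],[0,0,0.006,0,0,0]]]'
```

```text
clock: 8.47
eef_pos: [504.2, -106.6, 70.8]
tcp_rot: [3.141, -0.0, 0.05]
contact_force: [-4.3, 0.4, 12.0]
opening: 0.576
grasp_force: 76.1
```

Contact at TCP z=70.8, as expected for a seated cog, with 12 N upward. Now release, rise and check.

```bash
python3 -m inch '[[[0,0,0,0,0,0],[0,0,0,0,0,0],[0,0,0,0,0,0],[0,0,0,0,0,0],[0,0,0,0,0,0],[0,0,0,0,0,0],[0,0,0,0,0,0],[0,0,0,0,0,0]]]' 1
python3 -m inch '[[[0,0,-0.03,0,0,0],[0,0,-0.1,0,0,0],[0,0,-0.25,0,0,0],[0,0,-0.4,0,0,0],[0,0,-0.5,0,0,0],[0,0,-0.5,0,0,0],[0,0,-0.5,0,0,0]]]'
python3 - <<'E'
from h import *
s,im=snap('wrist');save(im,'w5.png');C=cam('wrist',s);print(s['eef_pos'],s['contact_force'],s['opening'])
print(proj(C,[506.5,-106,94]),proj(C,[506.5,-106,66]))
_,b=snap('scene');save(cv2.resize(b[190:350,40:240],(800,640))[:600],'s5.png')
E
```

```text
clock: 9.13
eef_pos: [504.1, -106.6, 69.6]
tcp_rot: [-3.142, 0.0, 0.05]
contact_force: [0.7, -1.0, 0.5]
opening: 1.002
grasp_force: 0.0
clock: 9.72
eef_pos: [504.9, -106.8, 171.1]
tcp_rot: [3.141, -0.003, 0.05]
contact_force: [0.3, -0.6, -0.1]
opening: 0.999
grasp_force: 0.0
[ 504.90483104 -106.79131762  171.12656558] [ 0.30426122 -0.60084569 -0.11664793] 0.9992013532165057
[252.5615915  199.76293733] [252.66111558 189.30837803]
```

View pics/w5.png

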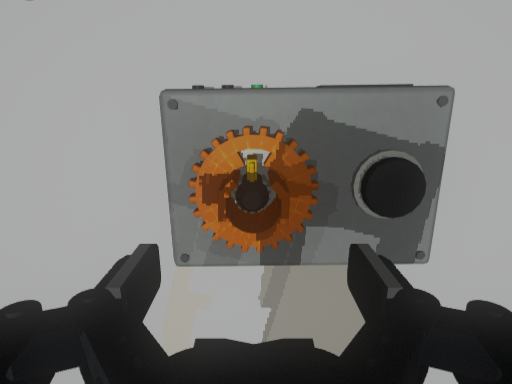

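View pics/s5.png

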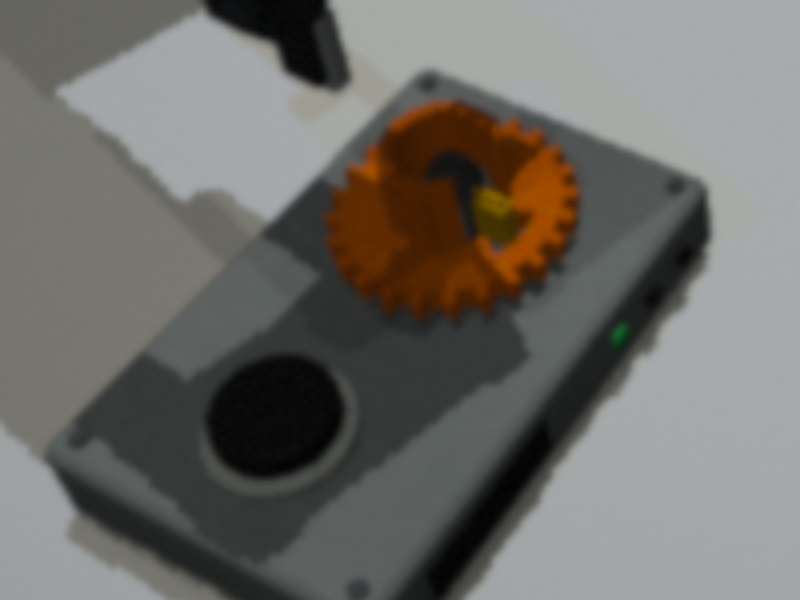

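Both views show the cog flat on the flange. In the wrist view its disc is centred at about (253,189), which matches the predicted (253,189). The spline at (252,167) sits in the keyway, and the gripper is clear.

```bash
python3 -c "
from rig import r
print(r.sign_off())"
```

```text
the job is handed in; nothing more can be done
None
```

The orange cog is seated flat on the hub flange with its keyway over the yellow spline, released with the arm clear, and the job was handed in at about 10 s; no verdict came back.

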